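# Hold the strip-cutting guide on its 50 mm gauge

### The arm

A 6-joint arm with a two-finger parallel gripper is mounted at the origin on a cart in front of the work surface, level with it; the furniture and walls round the work are solid. World frame = base frame: x ahead of the robot, y to its left, z up, the work surface at z = 0. Lengths are in m, angles in degrees, forces in N, time in s.
With the tool pointing down it reaches from about 0.35 to 0.85 m from the base axis. Payload 8.1 kg.
Tool frame: the origin (TCP) lies on the centre line of the jaws, within the pads' length; the fingertips stand 25 mm ahead of it and the grasp point (between the pads) lies 6 mm ahead of it; z points along the fingers, y is the line along which they close (so a half turn about z gives the same grasp; the last joint's range is limited). The gripper opens to 85 mm and grips with 20 to 120 N. Pads are 22 mm wide; open, the fingers measure 114 mm over their backs; the gripper's body (76 mm by 85 mm) begins 54 mm behind the grasp point. The pads swing forward as they close: fully open they stand 13 mm farther back than shut.
Start: joints at [-79.263, 7.471, 85.268, -0, 87.261, -4.893], TCP at [0.162, -0.578, 0.256] pointing down, gripper open.
Joint ranges: [-169.43, 169.43], [-51.17, 129.36], [1.28, 143.12], [-76.62, 256.62], [0, 156.53], [-152.29, 152.29]. Speed limits (degrees/s): [136.94, 136.94, 159.86, 180, 180, 180].

### API

Orientations are given as a 3x3 rotation matrix whose columns are the frame's x, y, z axes.
In Python, from workcell import ctrl, capture, finder gives the robot as it stands.
- The arm moves only by the tool drive_tool, never from a script. Its argument "motion" is a list of rows, each a list of 2 entries, a list of its own where there are three numbers: the shift along the tool's x, y, z in cm, then the turn about the tool's z in degrees. In form: [[[tx, ty, tz], yaw], ...]. A call has 1 to 5 rows; each row is the pose to reach, as a shift and turn from the pose commanded when the call began, along the tool's axes at that moment; what a row does not reach only later rows make up. A row lasts 1/8 s, in which the tool goes at most 62.5 mm and 10.7 degrees, less where a joint would pass 70% of its speed; a pose out of reach is approached as far as the arm can. A call with a gripper value outside its range is refused whole. "gripper" is the closure in counts, from 0 (fully open) to 255 (shut), set as the call begins (left out, the last holds). The fingers move at their own pace and stop on an object; "grip_force" is the grip in N (left out, the last holds). Time passes only in rows, so rows that repeat a pose let the fingers close. It gives the time, the measured TCP pose, the force, the opening and the grip force at its end, in the units of the state.
- ctrl.get_state(): the state, without advancing time (a new reading comes with each control period).
- capture(name): name is "scene" or "top" or "wrist"; returns a dict with "img" (384x512x3 uint8, blue, green, red), "camera_matrix" (3x3 intrinsics, pixels), "rvec" (rotation vector, rad) and "tvec" (3), from world to camera coordinates, as OpenCV has them. Camera axes: x right, y down, z forward; pixel columns grow to the right and rows downward; lengths in m; the calibration is good to about 2 mm. A picture is of the moment at which its call begins. There is no depth.
- ctrl.close_job(): hands the job in; it is judged then, once.
Trained networks look in the newest picture that a camera, given by its name, has taken for a name from the list of things; names that differ only in an ending like _2 or _b are one class to them, and where a whole thing is asked for, a point or a joint stands for the part that bears it (a point fixed in the world has none). Each returns a list of dicts, best first, with "confidence" (0 to 1); they miss things now and then, are a little off and sometimes report something else, mostly with a low value. They report only what shows in the picture. A call takes as long as a camera call.
- finder.silhouettes(camera, target): "mask" (384x512 bool, what is visible of it) and "uv" ([column, row] in pixels, amid what is visible of it).
- finder.mark_of(camera, target): "uv" ([column, row] in pixels: a listed point, or the origin of a listed thing).
The state is a dict: "t": time; "joint_pos": joint angles; "qd": joint speeds; "tau": joint torques, N m; "ee_pos": TCP position; "tool_rot": TCP orientation; "contact_force": force on the tool from outside, world axes, zero at the start; "moment": the same for the moment, N m; "opening": finger opening in m; "finger_force": force on a finger pad.
Only numpy, scipy, OpenCV 4.12 (cv2) and the standard library are available. Lean on these libraries where they do the work, as an engineer would, in place of code of your own. Each camera call takes 0.05 s, during which the arm holds its last target. There are 200 camera calls.

### The job

Set the dough-strip guide for 50 mm strips: take the loose lid off the steel gauge tin and lay it flat on the table, pick out the middle-sized of the three gauge blocks (50 mm long; leave the other two in the tin) and lay it flat on the guide board, lengthwise, its end square against the end fence. Then slide the carriage up against the gauge without ramming it and keep pressing it towards the fence with a steady push of about 10 N, so that I can tighten its two wing screws; finish while still holding and pressing the carriage. Leave the weighed roll on the scale, the dough scraper and the ring cutter alone.

Things in the scene. Friction and masses are not known exactly. Their poses are not given: they have to be found in the camera images.
- tin_lid: flat sheet-steel lid lying loose on the rim of the steel tin: plate 120 x 204 mm (x, y), 3 mm thick, top 9 mm above its origin, 0.18 kg. A skirt 6 mm deep below the plate drops inside the tin's mouth with 2 mm play. Origin: centre of the underside of the skirt; z up. On the tin the origin is 54 mm above the table; laid flat on the table it is at 0.
- lid_tab (a point): the lid's upright pull tab, standing on its front (-x) long edge: 5 mm thick along lid x, 60 mm wide along lid y, from 9 to 33 mm above the lid's origin (its thin rolled edge to 36 mm). This point is its middle, 28 mm above the lid's origin and 57.5 mm in front of the lid's centre. To pinch it from above, close along lid x; the fingertips must stay above the plate.
- gauge_tin: open stainless tin 116 x 200 x 60 mm (x, y, z) with 3 mm walls and floor, fixed to the table; it holds the three gauges in a row along y, 52 mm apart, in any order, each with its length along tin x. Origin: centre of the underside; z up. Its front long side (-x) is on the robot's side. The table is clear in front of it to the table's front edge at x = 0.23 m and behind it to x = 0.72 m.
- gauge_40: shortest gauge: white plastic block 40 mm long (its x) x 45 mm wide (y) x 20 mm high, with a grip rib on top in the middle: 24 mm (x) x 14 mm (y), up to 52 mm above the underside; 0.09 kg. Origin: centre of the underside; z up.
- gauge_50: middle gauge, the one wanted: the same but 50 mm long (its x) x 45 x 20 mm, same grip rib 24 x 14 mm up to 52 mm above the underside (pinch the rib from above across its 14 mm, along gauge y); 0.09 kg. Origin: centre of the underside; z up.
- gauge_60: longest gauge: the same but 60 mm long (its x) x 45 x 20 mm, with the same rib. Origin: centre of the underside; z up.
- guide_board: fixed beech board 260 x 112 x 15 mm, its length along its x. Origin: centre of the underside; x points along the board to the end fence (away from the robot), y to the left, z up. On each long edge, 50 mm off the middle line, lies a 7 mm wide, 6 mm high aluminium rail (leaving 94 mm clear between the rails).
- end_fence: fixed fence across the far end of the board: 18 mm thick (x), 104 mm long (y), 30 mm above the board top, flat face towards the carriage. Axes as the board.
- fence_face (a point): foot of the middle of the fence's face, at board level (15 mm above the table), 105 mm from the board's centre along board x. Axes as the board.
- carriage_slide (a joint): slide of the knife carriage along the board, in m, 0 to 0.10, growing towards the fence. The clear gap between the carriage's flat front face and the fence is 0.115 - value: with the 50 mm gauge pressed between them it reads about 0.065. It slides freely against about 1 N of friction and stays where it is left.
- carriage: the carriage: aluminium sole 76 mm long with a steel front bar 92 mm wide, 10 mm thick, its top 33 mm above the board, a brass wing screw at each side and an upright black knob behind the bar. Origin: foot of the middle of its front face; x towards the fence.
- carriage_knob (a point): the carriage's upright round knob, 20 mm in diameter, standing 44 mm behind the front face; its top is 58 mm and the foot of its gripping length 14 mm above the board top. This point is on its axis 40 mm above the board top (55 mm above the table). Pinch it from above in any direction.
- roll_20: bystander: weighed pastry roll, 61 x 60 x 71 mm, upright in a foil tin on the scale between tin and board; its top is about 0.19 m above the table. Origin: centre of its underside.
- dough_scraper: bystander: bench scraper 98 x 126 x 21 mm lying near the left front of the table.
- ring_cutter_0: bystander: steel ring cutter 71 mm in diameter, 35 mm high, behind the scale.

How it is judged (in metres and radians):
On the way, in this order (a step that is already met when the one before it is completed fails the run):
1. the lid lies flat on the table, off the tin (height (world z) of tin_lid below 0.012 m and angle between tin_lid's own z axis and vertical below 0.1 rad and horizontal distance between tin_lid and gauge_tin above 0.1 m), for 0.2 s.
2. the 50 mm gauge lies flat on the board between carriage and fence (x of gauge_50 in the frame of fence_face between -0.06 and -0.02 m and y of gauge_50 in the frame of fence_face between -0.03 and 0.03 m and z of gauge_50 in the frame of fence_face below 0.004 m and angle between gauge_50's own z axis and vertical below 0.06 rad), for 0.2 s.
At the end, for the whole second after the job is handed in: For the last second the fingers press the carriage: 5 to 16 N on gauge and on fence, carriage at 62.5 to 67.5 mm; the 50 mm gauge flat, square within 0.05 rad, within 30 mm of the middle line, untouched; the lid flat on the table off the tin, the other gauges in the tin (all of step 1 and contact force between carriage and gauge_50 between 5 and 16 N and contact force between gauge_50 and end_fence between 5 and 16 N and contact force between the fingers and carriage above 4 N and contact force between the arm and gauge_50 below 0.5 N and value of joint carriage_slide between 0.0625 and 0.0675 m and angle between the x axis of gauge_50 and the x axis of fence_face, either way round below 0.05 rad and y of gauge_50 in the frame of fence_face between -0.03 and 0.03 m and z of gauge_50 in the frame of fence_face below 0.004 m and angle between gauge_50's own z axis and vertical below 0.05 rad and horizontal distance between each of gauge_40, gauge_60 and gauge_tin below 0.085 m and height (world z) of each of gauge_40, gauge_60 below 0.03 m); the arm keeps its last pose, push and grip.
It fails at once if the carriage is rammed into the gauge or the fence overloaded (over 45 N) (contact force between carriage and gauge_50 above 45 N or contact force between gauge_50 and end_fence above 45 N).
It fails at once if another gauge is taken out of the tin (height (world z) of any of gauge_40, gauge_60 above 0.06 m).
It fails at once if a bystander is disturbed (moved over 30 mm or the roll knocked over) (distance of any of roll_20, dough_scraper, ring_cutter_0 from where it was at the start of the episode above 0.03 m).
It also fails if it takes over 67 s, if anything falls off the work surface, if the arm or the gripper's body presses on something with over 40 N, if the wrist force passes 120 N, or if a joint passes its speed limit or range.

## Working session

There is one attempt and no reset: what is moved stays moved. The work goes in short steps, Python scripts to look and compute and a tool call to move; the robot and the scene stay as the last step left them, time stands still between calls to the robot, and variables do not carry over. Pictures are saved under pics/ and viewed, at most 10 in all, crops included, and the job is handed in when it is done.

Besides the shell and the picture viewer there is one more tool, called after ">>>" as a command line: name --argument value ..., lists and objects as JSON in quotes. drive_tool: Moves the arm, as the interface text tells. Its arguments: {"type":"object","properties":{"motion":{"type":"array","items":{"type":"array"}},"gripper":{"type":"number"},"grip_force":{"type":"number"}},"required":["motion"]}

```bash
mkdir -p pics; cat > h.py <<'E'
import numpy as np, cv2
from workcell import ctrl, capture, finder
def cam(n,save=None):
    c=capture(n)
    if save: cv2.imwrite('pics/'+save,c['img'])
    return c
def ray(c,uv,z):
    K=np.array(c['camera_matrix'],float);R=cv2.Rodrigues(np.array(c['rvec'],float))[0];t=np.array(c['tvec'],float).ravel()
    o=-R.T@t; d=R.T@np.linalg.solve(K,[uv[0],uv[1],1.]); return o+d*(z-o[2])/d[2]
def marks(c,n,zs,k=2):
    for name,z in zs.items():
        for m in finder.mark_of(n,name)[:k]:
            print(n,name,round(m['confidence'],2),np.round(m['uv'],1),np.round(ray(c,m['uv'],z),4))
def st():
    s=ctrl.get_state();print('t',round(s['t'],2),'p',np.round(s['ee_pos'],4),'F',np.round(s['contact_force'],1),'op',np.round(s['opening'],4),'ff',np.round(s['finger_force'],1));print(np.round(s['tool_rot'],3).tolist(),'q',np.round(s['joint_pos'],1));return s
def rel(target,yawx=None):
    """shift in cm in tool axes from current measured pose to target TCP"""
    s=ctrl.get_state();R=np.array(s['tool_rot']);print('shift cm',np.round(100*R.T@(np.array(target)-s['ee_pos']),2))
E
python3 - <<'E'
from h import *
st()
zs=dict(tin_lid=.054,lid_tab=.082,gauge_tin=0,guide_board=0,fence_face=.015,carriage=.015,carriage_knob=.055,end_fence=.015,roll_20=.1,dough_scraper=0,ring_cutter_0=0)
for n in('scene','top'):
    c=cam(n,n+'0.png'); marks(c,n,zs,1)
    print(ray(c,(256,192),0), )
a=cv2.imread('pics/scene0.png');b=cv2.imread('pics/top0.png')
cv2.imwrite('pics/top0b.png',cv2.resize(b,(800,600)))
E
```

```text
t 0.0 p [ 0.1616 -0.5773  0.2552] F [ 1.  -0.4 -0.2] op 0.0853 ff 0.0
[[0.963, 0.269, -0.0], [0.269, -0.963, 0.002], [0.0, -0.002, -1.0]] q [-79.3   7.5  85.3  -0.   87.3  -4.9]
scene tin_lid 0.67 [307.3 155.1] [ 0.5572 -0.2811  0.054 ]
scene lid_tab 0.96 [320.4 162.1] [ 0.4941 -0.289   0.082 ]
scene gauge_tin 0.68 [306.6 162.8] [ 0.5556 -0.2838  0.    ]
scene guide_board 0.69 [192.1 222.5] [0.5805 0.2049 0.    ]
scene fence_face 0.53 [191.  220.5] [0.5825 0.2065 0.015 ]
scene carriage 0.58 [209.2 242. ] [0.4773 0.1959 0.015 ]
scene carriage_knob 0.83 [218.8 244.3] [0.4365 0.18   0.055 ]
scene end_fence 0.66 [192.6 218.6] [0.5858 0.1981 0.015 ]
scene roll_20 0.61 [270.4 194.6] [ 0.4771 -0.0565  0.1   ]
scene dough_scraper 0.61 [210.3 307.7] [0.2843 0.311  0.    ]
scene ring_cutter_0 0.55 [192.  179.5] [0.7327 0.1157 0.    ]
[ 0.55726322 -0.05286857  0.        ]
top tin_lid 0.77 [341.  179.1] [ 0.5579 -0.293   0.054 ]
top lid_tab 0.9 [341.5 195.5] [ 0.4991 -0.2861  0.082 ]
top fence_face 0.54 [189.2 175.8] [0.588  0.2105 0.015 ]
top carriage 0.79 [194.4 203.2] [0.4943 0.193  0.015 ]
top carriage_knob 0.57 [193.6 218. ] [0.4403 0.1902 0.055 ]
top end_fence 0.59 [190.5 179. ] [0.5769 0.2061 0.015 ]
top roll_20 0.75 [272.7 205.1] [ 0.4706 -0.0645  0.1   ]
top dough_scraper 0.75 [157.  269.1] [0.28   0.3182 0.    ]
top ring_cutter_0 0.57 [216.9 135.2] [0.7324 0.1171 0.    ]
[ 0.53020397 -0.01365314  0.        ]
```

View pics/top0b.png

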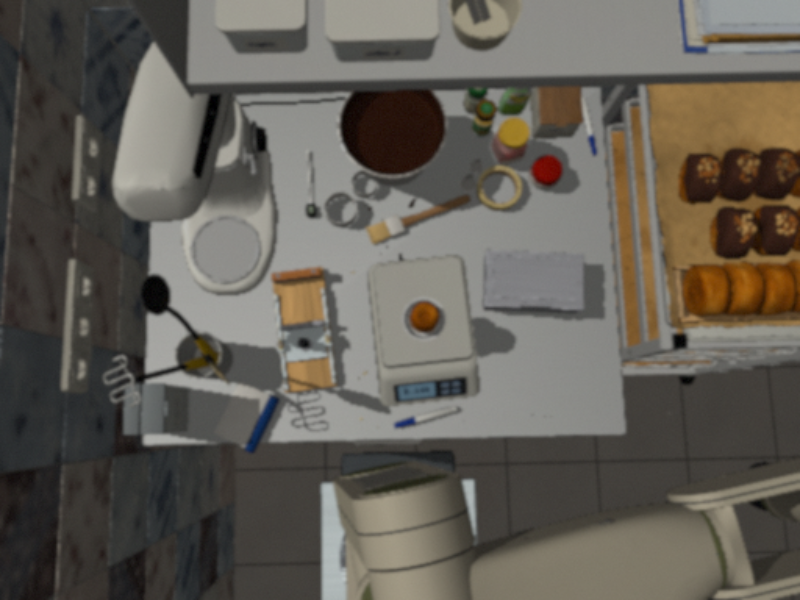

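View pics/scene0.png

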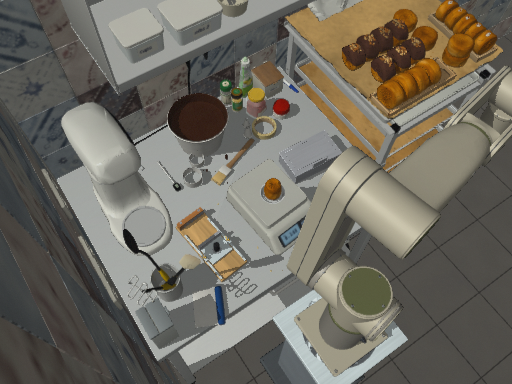

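The top picture shows the tin lid at about (534,280)/800 px, the board at (302,330) with its fence at (300,275), the knob at (305,343) and the roll at (424,316). These agree with the finder. Next I move above the lid tab for a close look.

>>> drive_tool --motion '[[[8, -3.7, 0], -10], [[16, -7.5, 0], -20], [[24, -11, -1], -30], [[31, -14.5, -1.5], -40], [[36, -17, -2], -50]]' --gripper 0

```text
t: 1.82
ee_pos: [0.3993, -0.3727, 0.2701]
tool_rot: [[0.408, 0.913, 0.0], [0.913, -0.408, -0.001], [-0.0, 0.001, -1.0]]
contact_force: [0.9, -0.4, -0.3]
opening: 0.0856
finger_force: 0.0
```

```bash
python3 - <<'E'
from h import *
st(); rel([.47,-.288,.27])
E
```

```text
t 1.82 p [ 0.3993 -0.3727  0.2701] F [ 0.9 -0.4 -0.3] op 0.0856 ff 0.0
[[0.408, 0.913, 0.0], [0.913, -0.408, -0.001], [-0.0, 0.001, -1.0]] q [-48.4  -1.2  92.8  -0.   88.3 -24.3]
shift cm [1.061e+01 3.000e+00 1.000e-02]
```

>>> drive_tool --motion '[[[0, 0, 0], -8], [[0, 0, 0], -16], [[0, 0, 0], -24], [[0, 0, 0], -24]]'

```text
t: 2.33
ee_pos: [0.3981, -0.3741, 0.2698]
tool_rot: [[0.007, 1.0, 0.0], [1.0, -0.007, -0.0], [-0.0, 0.0, -1.0]]
contact_force: [-0.1, -0.4, 0.1]
opening: 0.0857
finger_force: 0.0
```

```bash
python3 - <<'E'
from h import *
st()
c=cam('wrist','w1.png')
marks(c,'wrist',dict(tin_lid=.054,lid_tab=.082,gauge_tin=0))
R=cv2.Rodrigues(np.array(c['rvec']))[0];print(-R.T@np.array(c['tvec']).ravel(),R.tolist())
for n in('tin_lid','lid_tab'):
  for s in finder.silhouettes('wrist',n)[:1]:
    m=s['mask'].astype(np.uint8);r=cv2.minAreaRect(cv2.findNonZero(m));b=cv2.boxPoints(r)
    print(n,s['confidence'],m.sum(),np.round(b).tolist());print(np.round([ray(c,p,.063) for p in b],4).tolist())
E
```

```text
t 2.33 p [ 0.3981 -0.3741  0.2698] F [-0.1 -0.4  0.1] op 0.0857 ff 0.0
[[0.007, 1.0, 0.0], [1.0, -0.007, -0.0], [-0.0, 0.0, -1.0]] q [-48.6  -1.2  92.8  -0.   88.3 -48.2]
wrist tin_lid 0.66 [404.7  93.1] [ 0.5575 -0.2933  0.054 ]
wrist lid_tab 0.62 [360.7  91.7] [ 0.5009 -0.2922  0.082 ]
[ 0.39889508 -0.30005959  0.38634217] [[0.9999749718337422, -0.007074748103583647, 6.037696199053726e-05], [-0.006790748312026005, -0.957368664768567, 0.2887890674118638], [-0.0019853068955241098, -0.2887822495558238, -0.9573927464201974]]
tin_lid 0.57 21729 [[337.0, 184.0], [366.0, -18.0], [489.0, 0.0], [460.0, 201.0]]
[[0.49, -0.3907, 0.063], [0.503, -0.1939, 0.063], [0.6224, -0.2092, 0.063], [0.634, -0.4128, 0.063]]
lid_tab 0.79 21598 [[338.0, 183.0], [367.0, -17.0], [490.0, 0.0], [461.0, 200.0]]
[[0.491, -0.3898, 0.063], [0.5038, -0.194, 0.063], [0.6228, -0.2093, 0.063], [0.6344, -0.4119, 0.063]]
```

View pics/w1.png

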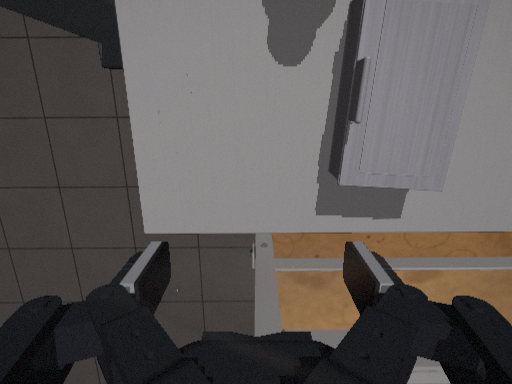

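The wrist view shows the lid plate with its near corners at (340,184) and (443,190) px and the tab from (365,60) to (356,122). The lid is turned by about -4°. I move over the tab and look again from closer.

>>> drive_tool --motion '[[[3, 3.5, 2.5], 1.5], [[6, 7, 5], 3], [[8.4, 10.2, 8], 4], [[8.4, 10.2, 8], 4], [[8.4, 10.2, 8], 4]]'

```text
t: 3.25
ee_pos: [0.5005, -0.291, 0.19]
tool_rot: [[0.076, 0.997, -0.0], [0.997, -0.076, -0.0], [-0.0, -0.0, -1.0]]
contact_force: [-0.3, -0.4, -0.0]
opening: 0.0851
finger_force: 0.0
```

```bash
python3 - <<'E'
from h import *
st()
c=cam('wrist','w2.png')
marks(c,'wrist',dict(tin_lid=.054,lid_tab=.082,gauge_tin=0))
for s in finder.silhouettes('wrist','tin_lid')[:1]:
    m=s['mask'].astype(np.uint8);k=max(cv2.findContours(m,0,2)[0],key=cv2.contourArea)
    b=cv2.approxPolyDP(k,5,True)[:,0]
    print(s['confidence'],m.sum(),b.tolist());print(np.round([ray(c,p,.063) for p in b],4).tolist())
E
```

```text
t 3.25 p [ 0.5005 -0.291   0.19  ] F [-0.3 -0.4 -0. ] op 0.0851 ff 0.0
[[0.076, 0.997, -0.0], [0.997, -0.076, -0.0], [-0.0, -0.0, -1.0]] q [-35.2   6.5  93.3  -0.   80.2 -30.9]
wrist tin_lid 0.77 [316.5 186.1] [ 0.5541 -0.2937  0.054 ]
wrist lid_tab 0.83 [259.8 196.2] [ 0.5035 -0.2902  0.082 ]
wrist gauge_tin 0.32 [320.3 185.6] [ 0.5684 -0.3098  0.    ]
0.59 30334 [[406, 61], [253, 65], [257, 290], [345, 288], [346, 241], [361, 240], [383, 253]]
[[0.622, -0.197, 0.063], [0.5057, -0.1909, 0.063], [0.4937, -0.3904, 0.063], [0.5778, -0.3946, 0.063], [0.5782, -0.3449, 0.063], [0.5918, -0.345, 0.063], [0.6123, -0.3597, 0.063]]
```

View pics/w2.png

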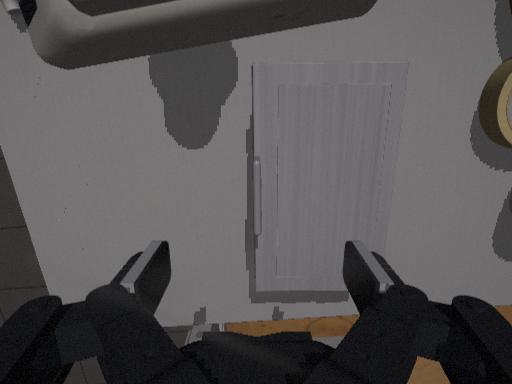

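The view shows the tab upright at about (257,196) px, midway between the fingers, and the plate corners give a yaw of -3.3°. I go down and pinch the tab.

>>> drive_tool --motion '[[[0, 0.1, 4], -1], [[0, 0.15, 7.5], -1], [[0, 0.15, 9.7], -1], [[0, 0.15, 9.7], -1], [[0, 0.15, 9.7], -1]]'

```text
t: 4.12
ee_pos: [0.5026, -0.2917, 0.0943]
tool_rot: [[0.059, 0.998, 0.002], [0.998, -0.059, -0.001], [-0.001, 0.002, -1.0]]
contact_force: [-0.3, -1.2, 0.2]
opening: 0.0852
finger_force: 0.0
```

>>> drive_tool --motion '[[[0, 0, 0], 0], [[0, 0, 0], 0], [[0, 0, 0], 0], [[0, 0, 0], 0], [[0, 0, 0], 0]]' --gripper 255 --grip_force 80

```text
t: 4.75
ee_pos: [0.5022, -0.291, 0.093]
tool_rot: [[0.059, 0.998, 0.0], [0.998, -0.059, -0.0], [-0.0, 0.0, -1.0]]
contact_force: [-0.5, 0.0, -1.0]
opening: 0.0029
finger_force: 79.6
```

>>> drive_tool --motion '[[[0, 0, 0], 0], [[0, 0, 0], 0], [[0, 0, 0], 0]]'

```text
t: 5.12
ee_pos: [0.5022, -0.291, 0.093]
tool_rot: [[0.059, 0.998, 0.0], [0.998, -0.059, -0.0], [-0.0, 0.0, -1.0]]
contact_force: [-1.0, -0.8, 4.2]
opening: 0.0032
finger_force: 80.2
```

>>> drive_tool --motion '[[[0, 0, -0.7], 0], [[0, 0, -1.5], 0], [[0, 0, -3], 0], [[0, 0, -5], 0], [[0, 0, -6], 0]]'

```text
t: 5.75
ee_pos: [0.503, -0.2916, 0.1555]
tool_rot: [[0.059, 0.998, 0.003], [0.998, -0.059, -0.002], [-0.002, 0.003, -1.0]]
contact_force: [0.6, 0.7, -2.4]
opening: 0.0028
finger_force: 79.5
```

```bash
python3 - <<'E'
from h import *
st()
c=cam('wrist','w3.png')
E
```

```text
t 5.75 p [ 0.503  -0.2916  0.1555] F [ 0.6  0.7 -2.4] op 0.0028 ff 79.5
[[0.059, 0.998, 0.003], [0.998, -0.059, -0.002], [-0.002, 0.003, -1.0]] q [-35.2   8.4  95.   -0.   76.4 -31.8]
```

View pics/w3.png

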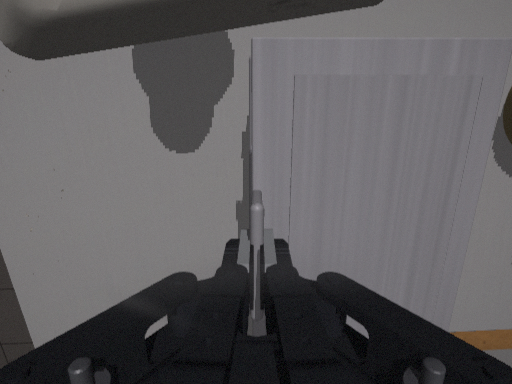

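The lid hangs level from the tab, whose rolled edge shows at (257,200–245) px. I carry it forward of the tin.

>>> drive_tool --motion '[[[-0.2, -3, 0], 0], [[-0.5, -7, 0], 0], [[-0.8, -11.5, 0], 0], [[-0.9, -15, 0], 0], [[-0.9, -15, 0], 0]]'

```text
t: 6.42
ee_pos: [0.3499, -0.2909, 0.1525]
tool_rot: [[0.061, 0.998, -0.001], [0.998, -0.061, 0.0], [0.0, -0.001, -1.0]]
contact_force: [0.3, 0.5, -1.3]
opening: 0.0031
finger_force: 79.6
```

>>> drive_tool --motion '[[[0, 0, 3], 0], [[0, 0, 6.5], 0], [[0, 0, 9], 0], [[0, 0, 10.3], 0], [[0, 0, 10.6], 0]]'

```text
t: 7.05
ee_pos: [0.3519, -0.2909, 0.0463]
tool_rot: [[0.059, 0.998, -0.001], [0.998, -0.059, 0.001], [0.001, -0.001, -1.0]]
contact_force: [-0.2, 0.1, -1.6]
opening: 0.0029
finger_force: 79.5
```

>>> drive_tool --motion '[[[0, 0, 0.2], 0], [[0, 0, 0.4], 0], [[0, 0, 0.6], 0], [[0, 0, 0.7], 0], [[0, 0, 0.7], 0]]'

```text
t: 7.68
ee_pos: [0.3518, -0.2911, 0.0398]
tool_rot: [[0.059, 0.998, 0.0], [0.998, -0.059, 0.0], [0.0, -0.0, -1.0]]
contact_force: [-0.1, -0.3, -1.7]
opening: 0.0029
finger_force: 79.5
```

>>> drive_tool --motion '[[[0, 0, 0.05], 0], [[0, 0, 0.1], 0], [[0, 0, 0.1], 0]]'

```text
t: 8.05
ee_pos: [0.3518, -0.2912, 0.039]
tool_rot: [[0.059, 0.998, 0.0], [0.998, -0.059, -0.0], [-0.0, 0.0, -1.0]]
contact_force: [-2.2, 1.4, 1.6]
opening: 0.003
finger_force: 80.0
```

>>> drive_tool --motion '[[[0, 0, 0], 0], [[0, 0, 0], 0], [[0, 0, 0], 0], [[0, 0, 0], 0], [[0, 0, 0], 0]]' --gripper 0

```text
t: 8.68
ee_pos: [0.3518, -0.2911, 0.0388]
tool_rot: [[0.059, 0.998, 0.0], [0.998, -0.059, -0.0], [-0.0, 0.0, -1.0]]
contact_force: [-0.1, 0.2, -0.7]
opening: 0.0852
finger_force: 0.0
```

>>> drive_tool --motion '[[[0, 0, -4], 0], [[0, 0, -10], 10], [[2, 3, -16], 20], [[3, 6, -20], 30], [[3, 8, -20], 40]]'

```text
t: 9.3
ee_pos: [0.4368, -0.2666, 0.2443]
tool_rot: [[0.69, 0.724, 0.008], [0.724, -0.69, -0.005], [0.001, 0.009, -1.0]]
contact_force: [0.8, -0.9, -0.9]
opening: 0.0851
finger_force: 0.0
```

>>> drive_tool --motion '[[[2, 3, 0], 10], [[4, 6, 0], 20], [[6, 9, -0.5], 30], [[6.7, 10.7, -0.8], 40], [[6.7, 10.7, -0.8], 49.5]]'

```text
t: 9.93
ee_pos: [0.5583, -0.2908, 0.2464]
tool_rot: [[0.998, -0.055, -0.0], [-0.055, -0.998, 0.0], [-0.0, -0.0, -1.0]]
contact_force: [-0.6, 0.3, -0.0]
opening: 0.0859
finger_force: 0.0
```

>>> drive_tool --motion '[[[0, 0, 0], 0], [[0, 0, 0], 0]]'

```text
t: 10.18
ee_pos: [0.557, -0.2905, 0.2466]
tool_rot: [[0.999, -0.046, -0.0], [-0.046, -0.999, 0.0], [-0.0, -0.0, -1.0]]
contact_force: [1.2, -0.2, -0.2]
opening: 0.0855
finger_force: 0.0
```

```bash
python3 - <<'E'
from h import *
st()
c=cam('wrist','w4.png')
marks(c,'wrist',dict(gauge_40=.003,gauge_50=.003,gauge_60=.003,gauge_tin=0,tin_lid=0,lid_tab=.028),3)
for n in('gauge_40','gauge_50','gauge_60'):
  for s in finder.silhouettes('wrist',n)[:3]:
    m=s['mask'].astype(np.uint8)
    if not m.any(): continue
    r=cv2.minAreaRect(cv2.findNonZero(m));b=cv2.boxPoints(r)
    print(n,round(s['confidence'],2),m.sum(),np.round(b).tolist(),np.round([ray(c,p,.023)[:2] for p in b],3).tolist())
E
```

```text
t 10.18 p [ 0.557  -0.2905  0.2466] F [ 1.2 -0.2 -0.2] op 0.0855 ff 0.0
[[0.999, -0.046, -0.0], [-0.046, -0.999, 0.0], [-0.0, -0.0, -1.0]] q [-32.2  12.1  81.2   0.   86.8  60.4]
wrist gauge_40 0.97 [215.8 159.3] [ 0.564  -0.2401  0.003 ]
wrist gauge_40 0.89 [262.5 160.1] [ 0.5603 -0.2977  0.003 ]
wrist gauge_40 0.84 [302.3 163. ] [ 0.5544 -0.3468  0.003 ]
wrist gauge_50 0.97 [215.8 159.3] [ 0.564  -0.2401  0.003 ]
wrist gauge_50 0.89 [262.5 160.1] [ 0.5603 -0.2977  0.003 ]
wrist gauge_50 0.84 [302.3 163. ] [ 0.5544 -0.3468  0.003 ]
wrist gauge_60 0.97 [215.8 159.3] [ 0.564  -0.2401  0.003 ]
wrist gauge_60 0.89 [262.5 160.1] [ 0.5603 -0.2977  0.003 ]
wrist gauge_60 0.84 [302.3 163. ] [ 0.5544 -0.3468  0.003 ]
wrist tin_lid 0.61 [265.  265.7] [ 0.4107 -0.2952 -0.    ]
wrist lid_tab 0.92 [263.6 314.6] [ 0.3527 -0.2903  0.028 ]
gauge_40 0.86 1381 [[285.0, 146.0], [325.0, 146.0], [325.0, 181.0], [285.0, 181.0]] [[0.579, -0.324], [0.577, -0.37], [0.536, -0.371], [0.538, -0.323]]
gauge_40 0.74 1986 [[241.0, 184.0], [242.0, 133.0], [281.0, 134.0], [279.0, 186.0]] [[0.536, -0.27], [0.597, -0
[... 407 characters left out ...]
34.0], [279.0, 186.0]] [[0.536, -0.27], [0.597, -0.276], [0.594, -0.319], [0.532, -0.316]]
gauge_50 0.56 1775 [[196.0, 185.0], [198.0, 139.0], [238.0, 141.0], [236.0, 187.0]] [[0.538, -0.216], [0.592, -0.225], [0.587, -0.271], [0.533, -0.265]]
gauge_60 0.86 1381 [[285.0, 146.0], [325.0, 146.0], [325.0, 181.0], [285.0, 181.0]] [[0.579, -0.324], [0.577, -0.37], [0.536, -0.371], [0.538, -0.323]]
gauge_60 0.74 1986 [[241.0, 184.0], [242.0, 133.0], [281.0, 134.0], [279.0, 186.0]] [[0.536, -0.27], [0.597, -0.276], [0.594, -0.319], [0.532, -0.316]]
gauge_60 0.56 1775 [[196.0, 185.0], [198.0, 139.0], [238.0, 141.0], [236.0, 187.0]] [[0.538, -0.216], [0.592, -0.225], [0.587, -0.271], [0.533, -0.265]]
```

View pics/w4.png

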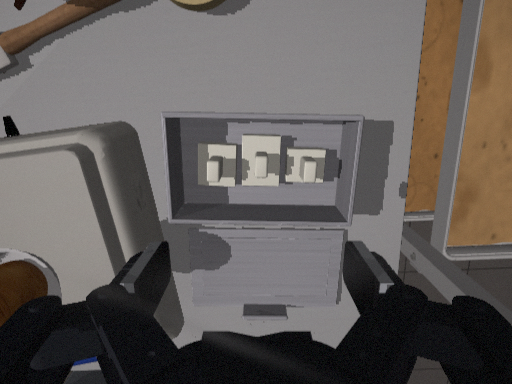

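The lid lies flat in front of the tin at (0.411,-0.295). In the tin, the left block (215,163) is about 53 mm long, the middle one (262,160) about 61 mm and the right one (305,163) about 40 mm. The left block is therefore gauge_50. I move above it with the jaws partly closed and check the clearance to the scale.

>>> drive_tool --motion '[[[0.2, -2.5, 1], 0.5], [[0.4, -5, 4], 1], [[0.4, -5.1, 8], 1], [[0.4, -5.1, 8], 1], [[0.4, -5.1, 8], 1]]' --gripper 160

```text
t: 11.3
ee_pos: [0.5643, -0.2404, 0.1683]
tool_rot: [[0.998, -0.068, 0.001], [-0.068, -0.998, -0.001], [0.001, 0.001, -1.0]]
contact_force: [-0.1, -0.1, -0.5]
opening: 0.032
finger_force: 0.0
```

```bash
python3 - <<'E'
from h import *
st()
c=cam('wrist','w5.png')
for s in finder.silhouettes('wrist','gauge_50')[:3]:
    m=s['mask'].astype(np.uint8);b=cv2.boxPoints(cv2.minAreaRect(cv2.findNonZero(m)))
    print(round(s['confidence'],2),m.sum(),np.round(b).tolist(),np.round([ray(c,p,.023)[:2] for p in b],4).tolist())
marks(c,'wrist',dict(gauge_50=.003),3)
E
```

```text
t 11.3 p [ 0.5643 -0.2404  0.1683] F [-0.1 -0.1 -0.5] op 0.032 ff 0.0
[[0.998, -0.068, 0.001], [-0.068, -0.998, -0.001], [0.001, 0.001, -1.0]] q [-27.9  12.6  88.8  -0.   78.5  66. ]
0.64 3257 [[289.0, 211.0], [291.0, 146.0], [342.0, 147.0], [340.0, 213.0]] [[0.5367, -0.2686], [0.598, -0.2727], [0.5935, -0.3185], [0.5317, -0.3175]]
wrist gauge_50 0.87 [363.  182.6] [ 0.5538 -0.345   0.003 ]
wrist gauge_50 0.86 [311.9 178.7] [ 0.5612 -0.2946  0.003 ]
wrist gauge_50 0.73 [259.3 182.1] [ 0.5612 -0.2427  0.003 ]
```

View pics/w5.png

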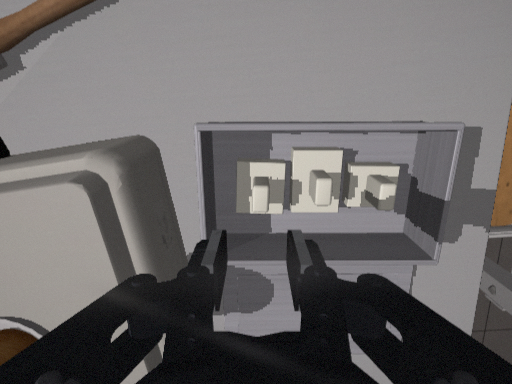

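```bash
python3 - <<'E'
from h import *
c=cam('wrist')
g=cv2.cvtColor(c['img'],cv2.COLOR_BGR2GRAY)
cv2.imwrite('pics/w5c.png',cv2.resize(g[140:235,220:420],None,fx=4,fy=4,interpolation=cv2.INTER_CUBIC))
for p in((283,163),(283,213),(237,162),(237,213)):print(p,ray(c,p,.023))
print('rib',ray(c,(260.5,197),.055))
for z in(.04,.1):print('scale',[ray(c,p,z).round(3).tolist() for p in((188,260),(155,145))])
print('tin',[ray(c,p,.06).round(3).tolist() for p in((198,124),(462,124),(440,263),(205,263))])
st();rel([.5625,-.2415,.053])
E
```

```text
(283, 163) [ 0.58371175 -0.26597772  0.023     ]
(283, 213) [ 0.53543241 -0.26393794  0.023     ]
(237, 162) [ 0.58745924 -0.22456114  0.023     ]
(237, 213) [ 0.53842072 -0.22029716  0.023     ]
rib [ 0.56324603 -0.2438188   0.055     ]
scale [[0.501, -0.172, 0.04], [0.61, -0.159, 0.04]]
scale [[0.535, -0.19, 0.1], [0.617, -0.18, 0.1]]
tin [[0.625, -0.201, 0.06], [0.612, -0.398, 0.06], [0.495, -0.394, 0.06], [0.508, -0.192, 0.06]]
t 11.5 p [ 0.5647 -0.2407  0.1689] F [-0.3 -0.7  0.9] op 0.0318 ff 0.0
[[0.998, -0.068, 0.003], [-0.068, -0.998, -0.002], [0.003, 0.001, -1.0]] q [-27.9  12.6  88.8   0.   78.4  66. ]
shift cm [-0.25  0.08 11.59]
```

View pics/w5c.png

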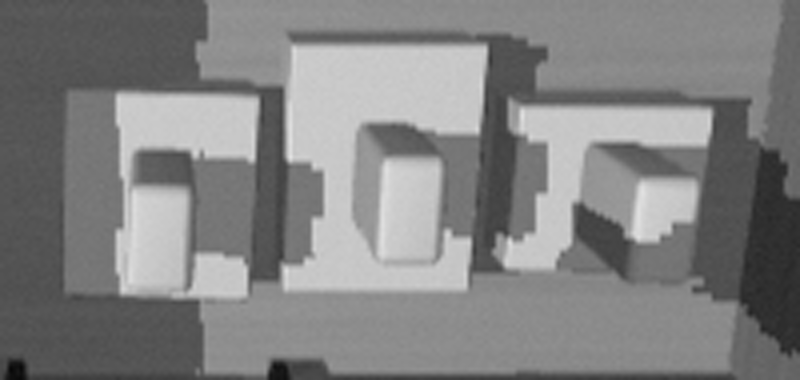

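The crop shows three blocks about 52, 63 and 43 px long, so the left one is the middle size. Its rib top is at about (260,200) px in the full picture, which is x 0.561, y -0.2435. I go down on it.

>>> drive_tool --motion '[[[-0.3, 0.3, 3], 0], [[-0.33, 0.32, 6], 0], [[-0.33, 0.32, 9], 0], [[-0.33, 0.32, 11], 0], [[-0.33, 0.32, 11.5], 0]]'

```text
t: 12.12
ee_pos: [0.5597, -0.2426, 0.0508]
tool_rot: [[0.998, -0.068, -0.001], [-0.068, -0.998, 0.001], [-0.002, -0.001, -1.0]]
contact_force: [-1.1, -0.3, 0.3]
opening: 0.0316
finger_force: 0.0
```

>>> drive_tool --motion '[[[0, 0, 0], 0], [[0, 0, 0], 0], [[0, 0, 0], 0], [[0, 0, 0], 0], [[0, 0, 0], 0]]' --gripper 255 --grip_force 40

```text
t: 12.75
ee_pos: [0.5607, -0.243, 0.0525]
tool_rot: [[0.998, -0.067, 0.001], [-0.067, -0.998, -0.0], [0.001, 0.0, -1.0]]
contact_force: [0.7, 1.1, 4.4]
opening: 0.0132
finger_force: 45.4
```

>>> drive_tool --motion '[[[0, 0, -2], 0], [[0, 0, -5], 0], [[0, 0, -10], 0], [[0, 0, -16], 0], [[0, 0, -22], 0]]'

```text
t: 13.38
ee_pos: [0.5599, -0.2427, 0.2749]
tool_rot: [[0.998, -0.067, 0.001], [-0.067, -0.998, -0.0], [0.001, 0.0, -1.0]]
contact_force: [0.9, -0.8, -1.4]
opening: 0.013
finger_force: 44.8
```

>>> drive_tool --motion '[[[-0.5, -2, -2], 0], [[-2, -8, -2.5], 0], [[-3, -14, -2.5], 0], [[-4, -20, -2.5], 0], [[-5.2, -26, -2.5], 0]]'

```text
t: 14.0
ee_pos: [0.5247, 0.0224, 0.2966]
tool_rot: [[0.998, -0.068, -0.001], [-0.068, -0.998, 0.0], [-0.001, -0.0, -1.0]]
contact_force: [1.3, 1.2, -1.4]
opening: 0.0133
finger_force: 44.8
```

>>> drive_tool --motion '[[[-1, -6, 0], 0], [[-2, -12, 0], -4], [[-3, -16, 0], -8], [[-3.7, -18, 0], -8], [[-3.7, -18, 0], -8]]'

```text
t: 14.62
ee_pos: [0.4998, 0.2037, 0.2964]
tool_rot: [[0.997, 0.075, -0.001], [0.075, -0.997, -0.0], [-0.001, -0.0, -1.0]]
contact_force: [0.6, -0.8, -2.4]
opening: 0.0134
finger_force: 44.8
```

```bash
python3 - <<'E'
from h import *
st()
c=cam('wrist','w6.png')
marks(c,'wrist',dict(fence_face=.015,carriage=.015,carriage_knob=.055,guide_board=0,gauge_50=.22),1)
for n,z in(('guide_board',.015),('end_fence',.045),('carriage',.048),('gauge_50',.25)):
  for s in finder.silhouettes('wrist',n)[:1]:
    m=s['mask'].astype(np.uint8);k=max(cv2.findContours(m,0,2)[0],key=cv2.contourArea)
    b=cv2.approxPolyDP(k,4,True)[:,0]
    print(n,round(s['confidence'],2),m.sum(),[(p.tolist(),ray(c,p,z)[:2].round(3).tolist()) for p in b])
E
```

```text
t 14.62 p [0.4998 0.2037 0.2964] F [ 0.6 -0.8 -2.4] op 0.0134 ff 44.8
[[0.997, 0.075, -0.001], [0.075, -0.997, -0.0], [-0.001, -0.0, -1.0]] q [ 16.7  -2.6  91.5   0.   91.2 102.4]
wrist fence_face 0.58 [261.   95.8] [0.5797 0.2044 0.015 ]
wrist carriage 0.78 [261.5 170.8] [0.4815 0.1958 0.015 ]
wrist carriage_knob 0.61 [253.9 227.4] [0.4139 0.2011 0.055 ]
wrist guide_board 0.72 [263.6 176.5] [0.4698 0.1916 0.    ]
wrist gauge_50 0.97 [254.9 226.2] [0.4885 0.2044 0.22  ]
guide_board 0.82 9595 [([218, 79], [0.596, 0.26]), ([224, 185], [0.457, 0.247]), ([293, 188], [0.46, 0.15]), ([299, 198], [0.446, 0.14]), ([301, 250], [0.365, 0.127]), ([303, 79], [0.604, 0.153])]
end_fence 0.69 1357 [([303, 83], [0.597, 0.157]), ([217, 85], [0.587, 0.257]), ([219, 98], [0.573, 0.254]), ([302, 94], [0.585, 0.157])]
carriage 0.79 1393 [([304, 209], [0.442, 0.137]), ([304, 191], [0.467, 0.14]), ([294, 188], [0.47, 0.153]), ([295, 170], [0.493, 0.155]), ([230, 172], [0.485, 0.237]), ([227, 177], [0.478, 0.24]), ([232, 188], [0.464, 0.233]), ([294, 188], [0.47, 0.153]), ([299, 209], [0.441, 0.144])]
gauge_50 0.68 1408 [([303, 81], [0.585, 0.186]), ([218, 84], [0.58, 0.23]), ([217, 98], [0.573, 0.23]), ([300, 96], [0.578, 0.187])]
```

View pics/w6.png

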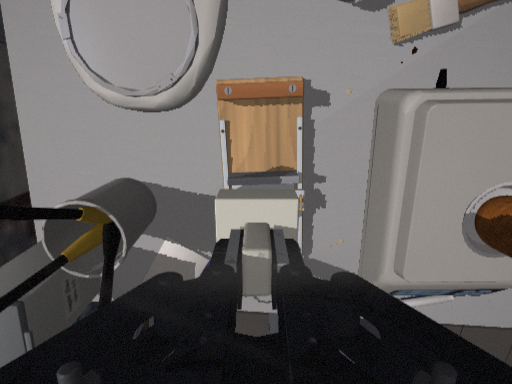

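The held gauge shows at (257,215) px, the fence at rows 79–98, the rails at columns ~222 and ~300, and the carriage bar at about row 180. I fit the fence edge and the rails for the board's pose.

```bash
python3 - <<'E'
from h import *
c=cam('wrist');im=c['img'].astype(float)
# fence edge: brown->light wood, per column max of vertical gradient of green
g=cv2.GaussianBlur(c['img'],(3,3),0).astype(float)[:,:,1]
def fit(pts,z,name):
    P=np.array([ray(c,p,z)[:2] for p in pts]);
    for _ in range(4):
        v=cv2.fitLine(P.astype(np.float32),cv2.DIST_L2,0,.001,.001).ravel();d=abs((P-v[2:])@[-v[1],v[0]]);P=P[d<max(.002,2*np.median(d))] 
    a=np.degrees(np.arctan2(v[1],v[0]));print(name,len(P),'ang',a.round(2),'pt',v[2:].round(4));return v
r=np.arange(86,108);pts=[]
for u in range(230,294):
    k=np.diff(g[r,u]);i=k.argmax();pts.append((u,r[i]+.5))
print([int(p[1]) for p in pts][::6])
f1=fit(pts,.045,'fence@.045');fit(pts,.015,'fence@.015')
print(im[60:112:2,260].astype(int).tolist())
for row in(120,140,160):print(row,im[row,205:312:1,0].astype(int).tolist())
E
```

```text
[103, 105, 106, 106, 105, 106, 106, 105, 105, 104, 104]
fence@.045 62 ang -84.42 pt [0.5698 0.1997]
fence@.015 62 ang -84.42 pt [0.5694 0.1991]
[[144, 142, 147], [145, 143, 147], [147, 145, 147], [143, 143, 146], [145, 144, 146], [144, 143, 146], [144, 142, 145], [145, 143, 147], [146, 144, 146], [148, 145, 149], [88, 128, 163], [98, 138, 177], [67, 98, 143], [65, 99, 150], [61, 96, 145], [56, 90, 139], [55, 88, 135], [56, 87, 136], [55, 86, 134], [50, 78, 120], [47, 69, 90], [61, 85, 107], [58, 81, 103], [60, 85, 109], [98, 136, 174], [101, 139, 178]]
120 [144, 144, 147, 146, 147, 143, 148, 143, 146, 145, 147, 132, 89, 80, 80, 83, 79, 78, 82, 86, 88, 92, 94, 94, 97, 97, 96, 92, 94, 96, 96, 99, 100, 102, 101, 102, 105, 103, 102, 103, 100, 100, 101, 100, 97, 100, 93, 96, 94, 96, 90, 94, 93, 95, 95, 99, 99, 97, 95, 89, 84, 84, 91, 87, 94, 94, 89, 89, 90, 83, 80, 82, 88, 90, 94, 95, 95, 97, 98, 96, 93, 91, 86, 88, 88, 93, 86, 90, 87, 100, 190, 191, 190, 184, 176, 75, 71, 84, 83, 86, 83, 85, 86, 88, 117, 119, 122]
140 [148, 148, 145, 149, 146, 144, 148, 146, 147, 145, 147, 145, 146, 121,
[... 160 characters left out ...]
91, 93, 89, 94, 95, 94, 94, 98, 95, 87, 88, 86, 90, 87, 93, 95, 94, 91, 88, 86, 82, 80, 83, 88, 88, 94, 93, 94, 93, 93, 91, 90, 91, 94, 89, 88, 86, 85, 88, 99, 178, 186, 186, 184, 174, 71, 74, 83, 84, 82, 81, 84, 84, 83, 86, 81, 90]
160 [147, 148, 150, 148, 148, 145, 148, 146, 147, 145, 145, 146, 150, 148, 144, 119, 189, 188, 184, 173, 102, 56, 53, 52, 56, 64, 100, 98, 98, 95, 101, 98, 100, 101, 101, 101, 102, 98, 100, 100, 99, 98, 95, 95, 95, 92, 95, 98, 95, 98, 96, 97, 96, 95, 93, 96, 95, 91, 85, 86, 87, 82, 84, 88, 90, 90, 93, 91, 90, 85, 80, 80, 79, 79, 89, 89, 93, 91, 93, 89, 92, 88, 94, 92, 90, 95, 95, 84, 84, 95, 166, 188, 187, 183, 173, 68, 69, 83, 83, 81, 84, 84, 85, 84, 83, 85, 94]
```

```bash
cat > b.py <<'E'
from h import *
def fit(c,pts,z,name):
    P=np.array([ray(c,p,z)[:2] for p in pts])
    for _ in range(5):
        v=cv2.fitLine(P.astype(np.float32),cv2.DIST_L2,0,.001,.001).ravel();d=abs((P-v[2:])@[-v[1],v[0]]);P=P[d<max(.001,2*np.median(d))]
    print(name,len(P),'ang',np.degrees(np.arctan2(v[1],v[0])).round(2),'pt',v[2:].round(4));return v
E
python3 - <<'E'
from b import *
c=cam('wrist');im=cv2.GaussianBlur(c['img'],(3,3),0).astype(float)
pt=[];pf=[];L=[];Rr=[]
rr=np.arange(92,103)
for u in range(226,297):
    k=np.diff(im[rr,u,2]);pt.append((u,rr[k.argmin()]+.5))
for v in range(116,168):
    row=im[v,:,0]
    for S,l,h in((L,212,230),(Rr,288,308)):
        m=np.where(row[l:h]>160)[0]
        if S is L: m=[x for x in range(l,h-1) if row[x]-row[x+1]>40]; 
        else: m=[x+1 for x in range(l,h-1) if row[x+1]-row[x]>40]
        if m:S.append(((m[0] if S is L else m[-1])+(.5 if S is L else -.5),v))
fit(c,pt,.045,'fence top');l=fit(c,L,.021,'left rail inner');r=fit(c,Rr,.021,'right rail inner')
print([p[1] for p in pt][::7])
for v in(l,r):
    for x in(.57,.48): print(x,(v[3]+v[1]/v[0]*(x-v[2])).round(4))
E
```

```text
fence top 71 ang -83.47 pt [0.5783 0.2023]
left rail inner 43 ang 6.29 pt [0.5152 0.2465]
right rail inner 30 ang 6.23 pt [0.5321 0.1542]
[np.float64(99.5), np.float64(99.5), np.float64(99.5), np.float64(98.5), np.float64(98.5), np.float64(98.5), np.float64(97.5), np.float64(97.5), np.float64(97.5), np.float64(96.5), np.float64(96.5)]
0.57 0.2525
0.48 0.2426
0.57 0.1583
0.48 0.1485
```

```bash
python3 - <<'E'
from b import *
c=cam('wrist');im=cv2.GaussianBlur(c['img'],(3,3),0).astype(float)[:,:,0]
s=st();R=np.array(s['tool_rot']);p=s['ee_pos'];z=p[2]-.0495+.02
T=[];rr=np.arange(183,199)
for u in range(230,285): T.append((u,rr[np.diff(im[rr,u]).argmax()]+.5))
E=lambda P:[(R.T@(ray(c,q,z)-p)*1000).round(1)[:2].tolist() for q in P]
print('front edge tool xy mm',E(T[::9]),[t[1] for t in T[::9]])
Lr=[];
for v in range(196,234,6):
    a=im[v,205:232];b=im[v,285:312]
    Lr+=[(205+np.diff(a).argmax()+.5,v),(285+np.diff(b).argmin()+.5,v)]
print('sides',E(Lr))
rel([.549,.2031,.09])
E
```

```text
t 15.28 p [0.5012 0.202  0.2967] F [-0.3  0.4 -2. ] op 0.0134 ff 44.8
[[0.997, 0.072, 0.0], [0.072, -0.997, -0.0], [0.0, 0.0, -1.0]] q [ 16.5  -2.6  91.4  -0.   91.2 102.4]
front edge tool xy mm [[25.8, -14.0], [32.3, -9.2], [25.8, -4.7], [25.8, 0.0], [25.8, 4.7], [25.8, 9.4], [25.8, 14.1]] [np.float64(197.5), np.float64(185.5), np.float64(197.5), np.float64(197.5), np.float64(197.5), np.float64(197.5), np.float64(197.5)]
sides [[26.6, -26.2], [26.6, 23.7], [23.3, -22.2], [23.3, 21.2], [20.0, -22.3], [20.0, 21.3], [16.6, -22.5], [16.6, 20.9], [13.2, -22.6], [13.2, 23.2], [9.7, -22.2], [9.7, 22.8], [6.2, -22.4], [6.2, 23.0]]
shift cm [ 4.77  0.23 20.68]
```

>>> drive_tool --motion '[[[2.5, 0.1, 4], -1], [[4.7, 0.2, 9], -2.2], [[4.7, 0.2, 14], -2.2], [[4.7, 0.2, 18], -2.2], [[4.7, 0.2, 20.7], -2.2]]'

```text
t: 15.9
ee_pos: [0.547, 0.2032, 0.087]
tool_rot: [[0.994, 0.11, -0.003], [0.11, -0.994, -0.001], [-0.003, 0.0, -1.0]]
contact_force: [0.5, 0.1, -0.2]
opening: 0.0134
finger_force: 44.8
```

>>> drive_tool --motion '[[[0, 0, 0.5], 0], [[0, 0, 1], 0], [[0, 0, 1.5], 0], [[0, 0, 1.5], 0], [[0, 0, 1.5], 0]]'

```text
t: 16.52
ee_pos: [0.5486, 0.2037, 0.0755]
tool_rot: [[0.994, 0.11, 0.001], [0.11, -0.994, 0.0], [0.001, -0.0, -1.0]]
contact_force: [0.3, 0.8, -1.4]
opening: 0.0131
finger_force: 44.8
```

```bash
python3 - <<'E'
from b import *
s=st();R=np.array(s['tool_rot']);F=np.array([.5778,.2063,.015]);u=np.array([.994,.1097,0]);w=np.array([-.1097,.994,0])
d=s['ee_pos']-F;print('in fence frame',(d@u).round(4),(d@w).round(4),'yaw',np.degrees(np.arctan2(R[1,0],R[0,0])).round(2))
c=cam('wrist','w7.png')
marks(c,'wrist',dict(fence_face=.015,carriage=.015,carriage_knob=.055,gauge_50=.019),1)
c=cam('top'); marks(c,'top',dict(fence_face=.015,gauge_50=.019,carriage_knob=.055),3)
E
```

```text
t 16.52 p [0.5486 0.2037 0.0755] F [ 0.3  0.8 -1.4] op 0.0131 ff 44.8
[[0.994, 0.11, 0.001], [0.11, -0.994, 0.0], [0.001, -0.0, -1.0]] q [15.3 14.2 97.4  0.  68.4 99. ]
in fence frame -0.0293 0.0006 yaw 6.33
wrist fence_face 0.68 [259.8 180.2] [0.5755 0.205  0.015 ]
wrist gauge_50 0.67 [253.7 225.7] [0.5465 0.2056 0.019 ]
top gauge_50 0.55 [352.5 179.6] [ 0.5621 -0.3387  0.019 ]
top gauge_50 0.54 [340.6 179. ] [ 0.5651 -0.2988  0.019 ]
top gauge_50 0.44 [189.4 188.4] [0.5441 0.2092 0.019 ]
top carriage_knob 0.57 [196. 219.] [0.4369 0.1825 0.055 ]
```

View pics/w7.png

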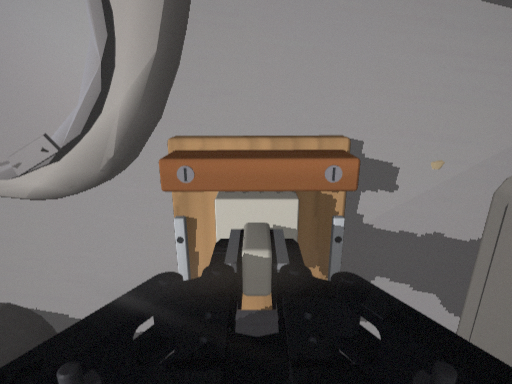

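The gauge is square to the fence (fence edge at row 190, gauge front at row 192, between the rails at columns ~182 and ~337). I lower it onto the board.

>>> drive_tool --motion '[[[0, 0, 0.4], 0], [[0, 0, 0.8], 0], [[0, 0, 0.9], 0], [[0, 0, 1.0], 0], [[0, 0, 1.0], 0]]'

```text
t: 17.6
ee_pos: [0.5482, 0.2035, 0.0647]
tool_rot: [[0.994, 0.11, -0.0], [0.11, -0.994, 0.0], [-0.0, -0.0, -1.0]]
contact_force: [0.6, 0.2, -1.2]
opening: 0.0136
finger_force: 44.9
```

>>> drive_tool --motion '[[[0, 0, 0.05], 0], [[0, 0, 0.1], 0], [[0, 0, 0.1], 0]]'

```text
t: 17.98
ee_pos: [0.5483, 0.2036, 0.0645]
tool_rot: [[0.994, 0.11, 0.0], [0.11, -0.994, 0.0], [0.0, -0.0, -1.0]]
contact_force: [-3.8, -2.3, 5.1]
opening: 0.0131
finger_force: 45.8
```

>>> drive_tool --motion '[[[0, 0, 0], 0], [[0, 0, 0], 0], [[0, 0, 0], 0], [[0, 0, 0], 0]]' --gripper 110

```text
t: 18.48
ee_pos: [0.5481, 0.2035, 0.0636]
tool_rot: [[0.994, 0.11, -0.0], [0.11, -0.994, -0.0], [-0.0, 0.0, -1.0]]
contact_force: [-0.4, -0.1, -0.9]
opening: 0.0486
finger_force: 0.0
```

>>> drive_tool --motion '[[[0, 0, -1], 0], [[0, 0, -4], 0], [[-2, 0, -8], 0], [[-6, 0, -12], 0], [[-6, 0, -12], 0]]'

```text
t: 19.1
ee_pos: [0.4894, 0.1977, 0.1891]
tool_rot: [[0.994, 0.111, 0.008], [0.111, -0.994, 0.002], [0.008, -0.002, -1.0]]
contact_force: [0.8, 0.9, 0.8]
opening: 0.0486
finger_force: 0.0
```

```bash
python3 - <<'E'
from b import *
s=st()
c=cam('wrist','w8.png')
marks(c,'wrist',dict(fence_face=.015,carriage=.015,carriage_knob=.055,gauge_50=.015),2)
F=np.array([.5778,.2063,.015]);u=np.array([.994,.1097,0]);w=np.array([-.1097,.994,0])
for n,z in(('gauge_50',.035),('carriage',.048)):
  for q in finder.silhouettes('wrist',n)[:2]:
    m=q['mask'].astype(np.uint8);b=cv2.boxPoints(cv2.minAreaRect(cv2.findNonZero(m)))
    print(n,round(q['confidence'],2),np.round(b).tolist(),[[round((ray(c,p,z)-F)@a*1000,1) for a in(u,w)] for p in b])
c=cam('top'); marks(c,'top',dict(carriage=.015,carriage_knob=.055),3)
c=cam('scene'); marks(c,'scene',dict(carriage=.015,carriage_knob=.055),3)
E
```

```text
t 19.1 p [0.4894 0.1977 0.1891] F [0.8 0.9 0.8] op 0.0486 ff 0.0
[[0.994, 0.111, 0.008], [0.111, -0.994, 0.002], [0.008, -0.002, -1.0]] q [ 16.4  -1.8 101.9   0.   79.4 100.1]
wrist fence_face 0.97 [260.6  85.5] [0.5782 0.2044 0.015 ]
wrist fence_face 0.23 [260.6 185.3] [0.4824 0.1933 0.015 ]
wrist carriage 0.74 [257.7 186.4] [0.481  0.1961 0.015 ]
wrist carriage_knob 0.9 [260.4 241.2] [0.4396 0.189  0.055 ]
wrist carriage_knob 0.16 [260.6  88.1] [0.574  0.2044 0.055 ]
wrist gauge_50 0.69 [254.9 116.1] [0.5501 0.2066 0.015 ]
gauge_50 0.79 [[233.0, 146.0], [233.0, 90.0], [283.0, 90.0], [283.0, 146.0]] [[np.float64(-53.3), np.float64(23.3)], [np.float64(-4.7), np.float64(22.3)], [np.float64(-4.6), np.float64(-21.2)], [np.float64(-53.3), np.float64(-22.5)]]
carriage 0.91 [[203.0, 259.0], [204.0, 185.0], [315.0, 186.0], [314.0, 261.0]] [[np.float64(-162.2), np.float64(53.6)], [np.float64(-86.6), np.float64(48.9)], [np.float64(-87.8), np.float64(-51.0)], [np.float64(-163.6), np.float64(-54.3)]]
top carriage 0.7 [191.6 207.5] [0.48   0.2023 0.015 ]
top carriage_knob 0.92 [192.3 217.2] [0.443  0.1944 0.055 ]
top carriage_knob 0.27 [192.6 211.6] [0.4612 0.1935 0.055 ]
scene carriage 0.7 [210.2 243.1] [0.4719 0.1952 0.015 ]
scene carriage_knob 0.61 [217.2 243. ] [0.4435 0.182  0.055 ]
scene carriage_knob 0.26 [191.8 217.7] [0.5716 0.205  0.055 ]
```

The gauge lies square on the board with about 4.7 mm to the fence and is centred. The knob is at about (0.440,0.1905). I move over it and check before going down.

>>> drive_tool --motion '[[[-2.5, 0, 0.5], 0], [[-4.9, 0.1, 2.5], 0], [[-4.9, 0.1, 5], 0], [[-4.9, 0.1, 5], 0], [[-4.9, 0.1, 5], 0]]' --gripper 150

```text
t: 20.38
ee_pos: [0.4406, 0.1907, 0.1347]
tool_rot: [[0.994, 0.11, 0.001], [0.11, -0.994, 0.0], [0.001, -0.0, -1.0]]
contact_force: [0.4, 0.4, 0.5]
opening: 0.0351
finger_force: 0.0
```

```bash
python3 - <<'E'
from b import *
s=st()
c=cam('wrist','w9.png')
marks(c,'wrist',dict(carriage=.015,carriage_knob=.055,gauge_50=.015),2)
q=finder.silhouettes('wrist','carriage')[0]
m=q['mask'].astype(np.uint8);r=cv2.boundingRect(cv2.findNonZero(m));print(r)
rel([.440,.1905,.063])
E
```

```text
t 20.38 p [0.4406 0.1907 0.1347] F [0.4 0.4 0.5] op 0.0351 ff 0.0
[[0.994, 0.11, 0.001], [0.11, -0.994, 0.0], [0.001, -0.0, -1.0]] q [ 17.3  -6.  111.9  -0.   74.1 101. ]
wrist carriage 0.91 [256.3 143.4] [0.4818 0.1958 0.015 ]
wrist carriage_knob 0.69 [255.9 211.2] [0.4396 0.1914 0.055 ]
wrist gauge_50 0.8 [253.9  52.1] [0.5479 0.2049 0.015 ]
(186, 143, 143, 92)
shift cm [-0.08  0.01  7.17]
```

>>> drive_tool --motion '[[[0, 0, 2], 0], [[-0.1, 0, 4], 0], [[-0.1, 0, 5.8], 0], [[-0.1, 0, 7], 0], [[-0.1, 0, 7.1], 0]]'

```text
t: 21.25
ee_pos: [0.4384, 0.1902, 0.0619]
tool_rot: [[0.994, 0.11, -0.002], [0.11, -0.994, -0.001], [-0.002, 0.0, -1.0]]
contact_force: [-0.3, 0.2, -0.3]
opening: 0.0352
finger_force: 0.0
```

>>> drive_tool --motion '[[[0, 0, 0], 0], [[0, 0, 0], 0], [[0, 0, 0], 0], [[0, 0, 0], 0], [[0, 0, 0], 0]]' --gripper 255 --grip_force 60

```text
t: 21.88
ee_pos: [0.4395, 0.1898, 0.0633]
tool_rot: [[0.994, 0.11, 0.001], [0.11, -0.994, -0.001], [0.001, 0.001, -1.0]]
contact_force: [0.8, -5.0, -1.1]
opening: 0.0185
finger_force: 59.0
```

>>> drive_tool --motion '[[[0.4, 0.03, 0], 0], [[1.0, 0.06, 0], 0], [[1.7, 0.06, 0], 0], [[2.3, 0.06, 0], 0], [[2.8, 0.06, 0], 0]]'

```text
t: 22.5
ee_pos: [0.4679, 0.193, 0.0633]
tool_rot: [[0.994, 0.11, 0.001], [0.11, -0.994, 0.0], [0.001, -0.0, -1.0]]
contact_force: [-2.2, -4.6, 5.6]
opening: 0.0185
finger_force: 59.6
```

>>> drive_tool --motion '[[[0.2, 0, 0], 0], [[0.4, 0, 0], 0], [[0.5, 0, 0], 0], [[0.6, 0, 0], 0], [[0.6, 0, 0], 0]]'

```text
t: 23.12
ee_pos: [0.4737, 0.1937, 0.0633]
tool_rot: [[0.994, 0.11, 0.001], [0.11, -0.994, 0.0], [0.001, -0.0, -1.0]]
contact_force: [0.5, -3.3, 5.5]
opening: 0.0182
finger_force: 59.7
```

```bash
python3 - <<'E'
from b import *
s=st()
F=np.array([.5778,.2063,.015]);u=np.array([.994,.1097,0]);w=np.array([-.1097,.994,0])
print('tcp fence frame',(s['ee_pos']-F)@u,(s['ee_pos']-F)@w,'Fu',s['contact_force']@u)
c=cam('wrist')
marks(c,'wrist',dict(carriage=.015,gauge_50=.015,fence_face=.015),1)
c=cam('top'); marks(c,'top',dict(carriage=.015,gauge_50=.015),3)
E
```

```text
t 23.12 p [0.4737 0.1937 0.0633] F [ 0.5 -3.3  5.5] op 0.0182 ff 59.7
[[0.994, 0.11, 0.001], [0.11, -0.994, 0.0], [0.001, -0.0, -1.0]] q [ 16.5   4.5 109.7  -0.   65.7 100.2]
tcp fence frame -0.10486709897396991 -0.00109288053227372 Fu 0.18077098863483973
wrist gauge_50 0.92 [251.7  97.7] [0.5485 0.2049 0.015 ]
wrist fence_face 0.62 [258.6  38.2] [0.5774 0.2045 0.015 ]
top gauge_50 0.63 [351.4 181.7] [ 0.5558 -0.3355  0.015 ]
top gauge_50 0.54 [341.8 178.8] [ 0.5664 -0.3037  0.015 ]
```

>>> drive_tool --motion '[[[0.12, 0.02, 0], 0], [[0.24, 0.03, 0], 0], [[0.36, 0.03, 0], 0], [[0.48, 0.03, 0], 0], [[0.6, 0.03, 0], 0]]'

```text
t: 24.1
ee_pos: [0.4796, 0.1943, 0.0633]
tool_rot: [[0.994, 0.11, 0.001], [0.11, -0.994, 0.001], [0.001, -0.001, -1.0]]
contact_force: [-0.0, -2.6, 6.0]
opening: 0.0184
finger_force: 59.7
```

>>> drive_tool --motion '[[[0.05, 0, 0], 0], [[0.1, 0, 0], 0], [[0.15, 0, 0], 0], [[0.2, 0, 0], 0]]'

```text
t: 24.6
ee_pos: [0.4815, 0.1946, 0.0633]
tool_rot: [[0.994, 0.11, 0.001], [0.11, -0.994, 0.001], [0.001, -0.001, -1.0]]
contact_force: [-0.8, -2.5, 6.1]
opening: 0.0183
finger_force: 59.8
```

>>> drive_tool --motion '[[[0.05, 0, 0], 0], [[0.1, 0, 0], 0]]'

```text
t: 24.85
ee_pos: [0.4824, 0.1947, 0.0633]
tool_rot: [[0.994, 0.11, 0.001], [0.11, -0.994, 0.001], [0.001, -0.001, -1.0]]
contact_force: [-1.8, -3.0, 6.1]
opening: 0.018
finger_force: 59.8
```

>>> drive_tool --motion '[[[0.04, 0.02, -0.03], 0], [[0.08, 0.02, -0.05], 0]]'

```text
t: 25.1
ee_pos: [0.4827, 0.1947, 0.0633]
tool_rot: [[0.994, 0.11, 0.0], [0.11, -0.994, 0.001], [0.0, -0.001, -1.0]]
contact_force: [-0.5, 1.6, 3.8]
opening: 0.0183
finger_force: 59.5
```

>>> drive_tool --motion '[[[0.04, 0, 0], 0], [[0.08, 0, 0], 0]]'

```text
t: 25.35
ee_pos: [0.4834, 0.1947, 0.0633]
tool_rot: [[0.994, 0.11, 0.0], [0.11, -0.994, 0.001], [0.0, -0.001, -1.0]]
contact_force: [-2.1, 3.3, 3.6]
opening: 0.0182
finger_force: 59.6
```

```bash
python3 - <<'E'
from b import *
s=st()
F=np.array([.5778,.2063,.015]);u=np.array([.994,.1097,0]);w=np.array([-.1097,.994,0])
print('tcp fence frame',(s['ee_pos']-F)@u,'Fu',s['contact_force']@u)
c=cam('wrist','w10.png')
marks(c,'wrist',dict(gauge_50=.015,fence_face=.015,carriage=.015),1)
E
```

```text
t 25.35 p [0.4834 0.1947 0.0633] F [-2.1  3.3  3.6] op 0.0182 ff 59.6
[[0.994, 0.11, 0.0], [0.11, -0.994, 0.001], [0.0, -0.001, -1.0]] q [ 16.3   6.  108.1   0.   65.9  99.9]
tcp fence frame -0.09506061075795455 Fu -1.6752039873861166
wrist gauge_50 0.9 [250.7 111.2] [0.5512 0.2058 0.015 ]
wrist fence_face 0.7 [257.1  60.2] [0.5768 0.2051 0.015 ]
wrist carriage 0.59 [255.1 161. ] [0.5244 0.2004 0.015 ]
```

>>> drive_tool --motion '[[[0.03, -0.01, 0], 0], [[0.06, -0.01, 0], 0]]'

```text
t: 25.8
ee_pos: [0.4839, 0.1947, 0.0633]
tool_rot: [[0.994, 0.11, -0.0], [0.11, -0.994, 0.001], [-0.0, -0.001, -1.0]]
contact_force: [-2.0, 3.8, 5.6]
opening: 0.0188
finger_force: 59.6
```

>>> drive_tool --motion '[[[0.02, 0, 0], 0], [[0.04, 0, 0], 0]]'

```text
t: 26.05
ee_pos: [0.4843, 0.1948, 0.0633]
tool_rot: [[0.994, 0.11, -0.0], [0.11, -0.994, 0.001], [-0.0, -0.001, -1.0]]
contact_force: [-1.6, 4.6, 4.1]
opening: 0.0182
finger_force: 59.6
```

>>> drive_tool --motion '[[[0.02, 0, 0], 0], [[0.04, 0, 0], 0]]'

```text
t: 26.3
ee_pos: [0.4847, 0.1948, 0.0633]
tool_rot: [[0.994, 0.11, -0.0], [0.11, -0.994, 0.001], [0.0, -0.001, -1.0]]
contact_force: [-1.6, 4.7, 5.1]
opening: 0.0183
finger_force: 59.6
```

>>> drive_tool --motion '[[[0.02, 0, 0], 0], [[0.04, 0, 0], 0]]'

```text
t: 26.55
ee_pos: [0.485, 0.1949, 0.0633]
tool_rot: [[0.994, 0.11, -0.0], [0.11, -0.994, 0.001], [-0.0, -0.001, -1.0]]
contact_force: [-4.1, 4.9, 5.6]
opening: 0.0184
finger_force: 59.7
```

>>> drive_tool --motion '[[[0.01, -0.02, 0], 0], [[0.01, -0.02, 0], 0]]'

```text
t: 26.8
ee_pos: [0.485, 0.1949, 0.0633]
tool_rot: [[0.994, 0.11, -0.001], [0.11, -0.994, 0.0], [-0.001, -0.0, -1.0]]
contact_force: [-4.2, 3.9, 5.3]
opening: 0.0183
finger_force: 59.8
```

>>> drive_tool --motion '[[[0.02, 0, 0], 0], [[0.02, 0, 0], 0]]'

```text
t: 27.05
ee_pos: [0.485, 0.1949, 0.0633]
tool_rot: [[0.994, 0.11, -0.001], [0.11, -0.994, 0.0], [-0.001, -0.0, -1.0]]
contact_force: [-5.1, 3.2, 7.1]
opening: 0.0177
finger_force: 59.9
```

>>> drive_tool --motion '[[[0.02, 0, 0], 0], [[0.02, 0, 0], 0]]'

```text
t: 27.3
ee_pos: [0.485, 0.1949, 0.0633]
tool_rot: [[0.994, 0.11, -0.001], [0.11, -0.994, 0.0], [-0.001, -0.0, -1.0]]
contact_force: [-5.5, 2.9, 8.2]
opening: 0.0183
finger_force: 60.0
```

>>> drive_tool --motion '[[[0.03, -0.02, -0.05], 0], [[0.06, -0.03, -0.1], 0], [[0.06, -0.03, -0.1], 0]]'

```text
t: 27.68
ee_pos: [0.485, 0.1949, 0.0633]
tool_rot: [[0.994, 0.11, -0.003], [0.11, -0.994, -0.001], [-0.003, 0.0, -1.0]]
contact_force: [-5.1, 2.6, 1.3]
opening: 0.0184
finger_force: 59.2
```

>>> drive_tool --motion '[[[0.02, 0, 0], 0], [[0.04, 0, 0], 0], [[0.04, 0, 0], 0]]'

```text
t: 28.05
ee_pos: [0.4851, 0.1949, 0.0633]
tool_rot: [[0.994, 0.11, -0.003], [0.11, -0.994, -0.001], [-0.004, 0.0, -1.0]]
contact_force: [-6.9, 1.9, 3.9]
opening: 0.0181
finger_force: 59.5
```

>>> drive_tool --motion '[[[0, 0, 0], 0], [[0, 0, 0], 0]]'

```text
t: 28.3
ee_pos: [0.4851, 0.1949, 0.0633]
tool_rot: [[0.994, 0.11, -0.003], [0.11, -0.994, -0.001], [-0.003, 0.0, -1.0]]
contact_force: [-7.4, 2.3, 4.4]
opening: 0.0182
finger_force: 59.5
```

>>> drive_tool --motion '[[[0.03, -0.01, -0.02], 0], [[0.06, -0.02, -0.05], 0], [[0.08, -0.02, -0.05], 0], [[0.08, -0.02, -0.05], 0]]'

```text
t: 28.8
ee_pos: [0.4851, 0.1949, 0.0633]
tool_rot: [[0.994, 0.11, -0.005], [0.11, -0.994, -0.001], [-0.005, 0.001, -1.0]]
contact_force: [-9.6, 0.9, 3.5]
opening: 0.0185
finger_force: 59.5
```

>>> drive_tool --motion '[[[0, 0, 0], 0], [[0, 0, 0], 0], [[0, 0, 0], 0], [[0, 0, 0], 0]]'

```text
t: 29.3
ee_pos: [0.4851, 0.1949, 0.0633]
tool_rot: [[0.994, 0.11, -0.005], [0.11, -0.994, -0.001], [-0.005, 0.001, -1.0]]
contact_force: [-9.9, 1.8, 3.2]
opening: 0.0182
finger_force: 59.5
```

```bash
python3 - <<'E'
from b import *
F=np.array([.5778,.2063,.015]);u=np.array([.994,.1097,0]);w=np.array([-.1097,.994,0])
fs=[]
for i in range(3):
    c=cam('wrist','w11.png'); s=ctrl.get_state(); fs.append(s['contact_force'])
    marks(c,'wrist',dict(gauge_50=.015,fence_face=.015,carriage=.015),1)
fs=np.array(fs);print('Fu',fs@u,'Fz',fs[:,2]);s=st()
for q in finder.silhouettes('wrist','gauge_50')[:1]:
    m=q['mask'].astype(np.uint8);b=cv2.boxPoints(cv2.minAreaRect(cv2.findNonZero(m)))
    print(round(q['confidence'],2),[[round(float((ray(c,p,.035)-F)@a*1000),1) for a in(u,w)] for p in b])
q=finder.silhouettes('wrist','carriage')[0]['mask'];print('bar front rows',[int(np.where(q[:,k])[0].min()) for k in range(225,290,8)])
c=cam('top');marks(c,'top',dict(tin_lid=0,gauge_50=.003,roll_20=.1,dough_scraper=0,ring_cutter_0=0),3)
E
```

```text
wrist gauge_50 0.98 [250.6 111.5] [0.5525 0.2059 0.015 ]
wrist fence_face 0.91 [259.4  61.2] [0.5778 0.204  0.015 ]
wrist carriage 0.94 [253.9 159.4] [0.5267 0.2013 0.015 ]
wrist gauge_50 0.9 [248.8 110.9] [0.5527 0.2069 0.015 ]
wrist fence_face 0.64 [255.6  62.6] [0.577  0.2059 0.015 ]
wrist carriage 0.95 [257.  159.3] [0.5269 0.1996 0.015 ]
wrist gauge_50 0.78 [252.7 112.1] [0.5523 0.2047 0.015 ]
wrist fence_face 0.88 [256.1  62.6] [0.577  0.2056 0.015 ]
wrist carriage 0.58 [252.7 160.5] [0.526  0.2019 0.015 ]
Fu [ -8.77732146 -10.01011177  -8.74368868] Fz [3.18617545 3.80072779 2.948722  ]
t 29.9 p [0.4851 0.1949 0.0633] F [-10.1   0.7   2.4] op 0.0184 ff 59.5
[[0.994, 0.11, -0.005], [0.11, -0.994, -0.001], [-0.005, 0.001, -1.0]] q [ 16.3   6.5 107.5   0.   66.3  99.9]
0.73 [[-1.2, 23.3], [-1.1, -20.8], [-50.7, -23.0], [-50.8, 25.9]]
bar front rows [166, 166, 166, 166, 166, 166, 166, 166, 166]
top tin_lid 0.62 [341.6 225.4] [ 0.4106 -0.2976  0.    ]
top tin_lid 0.61 [189.7 181.2] [0.5724 0.2109 0.    ]
top gauge_50 0.7 [339.8 181.4] [ 0.5599 -0.2989  0.003 ]
top gauge_50 0.67 [352.7 179.1] [ 0.5669 -0.3432  0.003 ]
top gauge_50 0.41 [195.7 211.2] [0.4688 0.1902 0.003 ]
top roll_20 0.69 [273.  206.6] [ 0.4658 -0.0653  0.1   ]
top roll_20 0.56 [340.5 240.2] [ 0.356  -0.2718  0.1   ]
top dough_scraper 0.71 [154.9 264.9] [0.2938 0.3253 0.    ]
top ring_cutter_0 0.72 [216.1 137.2] [0.7253 0.1199 0.    ]
```

>>> drive_tool --motion '[[[0.02, 0, -0.02], 0], [[0.04, 0, -0.02], 0], [[0.04, 0, -0.02], 0], [[0.04, 0, -0.02], 0], [[0.04, 0, -0.02], 0]]'

```text
t: 30.92
ee_pos: [0.4851, 0.1949, 0.0633]
tool_rot: [[0.994, 0.11, -0.006], [0.11, -0.994, -0.002], [-0.006, 0.001, -1.0]]
contact_force: [-10.9, 1.2, 4.2]
opening: 0.0186
finger_force: 59.5
```

>>> drive_tool --motion '[[[0, 0, 0], 0], [[0, 0, 0], 0], [[0, 0, 0], 0], [[0, 0, 0], 0], [[0, 0, 0], 0]]'

```text
t: 31.55
ee_pos: [0.4851, 0.1949, 0.0634]
tool_rot: [[0.994, 0.11, -0.006], [0.11, -0.994, -0.001], [-0.006, 0.001, -1.0]]
contact_force: [-10.2, 1.1, 2.5]
opening: 0.0181
finger_force: 59.5
```

Steady at about 10.5 N with the position stalled against the gauge and fence, so I hand in.

```bash
python3 -c "
from h import *
print(ctrl.close_job())"
```

```text
the job is handed in; nothing more can be done
None
```

I handed the job in with the carriage still held and pressed at about 10.5 N, squeezing the 50 mm gauge against the fence; the lid lies flat in front of the tin and the other two gauges are still in it, but no verdict came back.

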